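# Open a touch-latch cupboard past a tray

## Task

The cook needs what is kept in the small cupboard with the louvred door, so open it with the fingertips or the outside of the fingers alone: slide the tray of pickles that stands in front of it along the table, clear of the door's swing, press the door inwards near its free edge until the push-to-open catch lets go, take the hand back so that the spring pushes the door ajar by itself, then push it wide open from behind its free edge, about square to the cupboard. Nothing is gripped or lifted: the tray stays flat on the table and the door never touches it. Leave the plain cupboard shut and the other things where they stand.

Things in the scene. Friction and masses are not known exactly. Their poses are not given: they have to be found in the camera images.
- louvred_cupboard: low wooden counter-top cupboard fixed to the table, 190 wide, 158 deep without its door, 185 mm high, front to -x (roughly towards the robot), origin under its centre. Its one door, of slanted louvre slats in a frame, is handleless: 186 wide, 148 high (36 to 184 mm above the table), 16 mm thick, hung on the left (+y), 8 mm off the cupboard when shut. Scissors 11 mm thick lie on top.
- plain_cupboard: the same cupboard but with a smooth plain board for a door; stands beside the louvred one, in either order, some 70 mm apart. A tape roll 18 mm thick lies on its top
- louvred_cupboard_press (a point): point on the outer face of the louvred door where it is pressed: 18 mm in from its free edge, 155 mm above the table, 29 mm below the door's top edge; its -x axis points out of the door. Moves with the door
- louvred_cupboard_door_hinge (a point): point on the louvred door's upright hinge axis, which runs in the plane of the door's inner face at its left end as seen by the robot; at the height of the door's top edge (184 mm above the table); its -x axis points out of the door and turns with it
- louvred_cupboard_edge (a point): upper corner of the louvred door's free edge, in the plane of its inner face, 186 mm from the hinge axis, 184 mm above the table; moves with the door
- louvred_cupboard_door (a joint): louvred door's angle, rad: 0 shut, grows as it opens towards the robot (to 1.75), negative pressed in (stop at -0.042, 7 mm at the press point). Pressed there by 5 to 6 mm or more (about 5 to 8 N) and let go, the catch frees it: a soft spring moves it to about 0.34 within 1.5 s (free edge 62 mm out) as the hand backs off. Pressed less it stays shut. Further on it turns freely and stays where left.
- plain_cupboard_door (a joint): angle of the plain cupboard's door, rad, same catch and same signs; it starts at 0 and is to stay shut
- tray_center (a point): centre of a clear food tray full of orange pickles, a solid oblong 107 (x) x 174 (y) x 49 mm, about 0.22 kg, centre 24.5 mm above the table; starts close in front of the louvred door, long side along it, some 25 mm off it, where the opening door would hit it. The cutting board, 30 mm high, lies between tray and robot and ends at about x = 0.50
- flour_bowl: lacquered flour bowl, 166 mm across, 58 mm high, a bystander left of the cupboards; origin under its centre
- timer: kitchen timer standing on edge, 26 x 70 x 64 mm, a bystander right of the cupboards; origin under its centre
- flour_brush: wooden flour brush standing on its bristles, 197 x 39 x 46 mm, a bystander at the near right; origin under its centre
- dough_scraper: steel dough scraper with a wooden grip, 99 x 126 x 20 mm, a bystander lying at the near right, beside the cutting board; origin under its centre

How it is judged:
By the outcome, as a careful person would: the job done as asked, in the order asked, and still so for the second after the job is handed in, with the robot touching nothing.
It also fails if it takes over 64 s, if anything falls off the work surface, if the arm or the gripper's body presses on something with over 40 N, if the wrist force passes 120 N, or if a joint passes its speed limit or range.

## Robot

A 6-joint arm with a two-finger parallel gripper is mounted at the origin on a cart in front of the work surface, level with it; the furniture and walls round the work are solid. World frame = base frame: x ahead of the robot, y to its left, z up, the work surface at z = 0. Lengths are in m, angles in rad, forces in N, time in s.
With the tool pointing down it reaches from about 0.275 to 0.725 m from the base axis. Payload 15.9 kg.
Tool frame: the origin (TCP) lies midway between the tips of the shut fingers; the grasp point (between the pads) lies 19 mm behind it; x points along the fingers, z is the direction in which the jaws open and shut, and the axes are right-handed (so a half turn about x gives the same grasp; the last joint's range is limited). The gripper opens to 85 mm and grips with 20 to 120 N. Pads are 22 mm wide; open, the fingers measure 114 mm over their backs; the gripper's body (76 mm by 85 mm) begins 54 mm behind the grasp point. The pads swing forward as they close: fully open they stand 13 mm farther back than shut.
Start: joints at [0, 0.213, -0.034, 1.323, 0, 1.571], TCP at [0.5, -0, 0.231] pointing down, gripper open.
Joint ranges: [-2.98, 2.98], [-0.74, 1.72], [-1.14, 1.35], [-2.1, 2.04], [-1.57, 1.44], [-3.14, 3.14]. Speed limits (rad/s): [1.89, 1.89, 2.39, 2.57, 3.14, 3.14].

## Interface

Orientations are given as a unit quaternion [w, x, y, z].
In Python, from station import env gives the robot as it stands.
- The arm moves only by the tool step_arm, never from a script. Its argument "series" is a list of rows, each a list of 3 entries, a list of its own where there are three numbers: the closure, from 0 (fully open) to 1 (shut), then the shift along the tool's x, y, z in cm, then the turn, a rotation vector about the tool's x, y, z in rad. In form: [[gripper, [x, y, z], [ax, ay, az]], ...]. A call has 1 to 12 rows; each row shifts and turns the pose as measured when the row begins, along the tool's axes as they then stand; what a row does not reach is not made up. A row lasts 1/8 s, in which the tool goes at most 62.5 mm and 10.7 degrees, less where a joint would pass 70% of its speed; a pose out of reach is approached as far as the arm can. A call with a gripper value outside its range is refused whole. The fingers move at their own pace and stop on an object; "grip_force" is the grip in N (left out, the last holds). Time passes only in rows, so rows that do not move let the fingers close. It gives the time, the measured TCP pose, the force and the opening at its end, in the units of the state.
- env.state(): the state, without advancing time (a new reading comes with each control period).
- env.capture(name): name is "scene" or "side" or "wrist"; returns (picture, depth): 480x640x3 uint8, red, green, blue; 480x640 float32, m along the optical axis (not along the pixel's ray), 0 where there is no reading.
- env.calibration(name): a dict with "camera_matrix" (3x3 intrinsics, pixels), "k1" (the pictures are not rectified: a ray, as slopes to the right and down, at radius r is drawn at 1 + k1 r^2 times it, then the intrinsics apply), "R" (3x3) and "t" (3): a world point X has camera coordinates R X + t. Camera axes: x right, y down, z forward; pixel columns grow to the right and rows downward; lengths in m; the calibration is good to about 2 mm. A picture is of the moment at which its call begins: read the wrist's pose just before it. calibration takes no time and is no camera call; for the wrist camera it gives the pose at the moment of the call.
- env.job_done(): hands the job in, once; it reports no verdict.
The state is a dict: "t": time; "joint_pos": joint angles; "joint_velocities": joint speeds; "effort": joint torques, N m; "tool_pos": TCP position; "eef_rot": TCP orientation; "wrist_force": force on the tool from outside, world axes, zero at the start; "torque": the same for the moment, N m; "gripper_width": finger opening in m.
Only numpy, scipy, OpenCV 4.12 (cv2) and the standard library are available. Lean on these libraries where they do the work, as an engineer would, in place of code of your own. Each camera call takes 0.05 s, during which the arm holds its last target.

## Working session

There is one attempt and no reset: what is moved stays moved. The work goes in short steps, Python scripts to look and compute and a tool call to move; the robot and the scene stay as the last step left them, time stands still between calls to the robot, and variables do not carry over. Pictures are saved under pics/ and viewed, and the job is handed in when it is done.

Besides the shell and the picture viewer there is one more tool, called after ">>>" as name([rows], argument=value, ...), one row to a line, values as JSON. step_arm: Moves the arm, as the interface text tells. Its arguments: {"type":"object","properties":{"series":{"type":"array","items":{"type":"array"}},"grip_force":{"type":"number"}},"required":["series"]}

```bash
ls; mkdir -p pics
python3 - <<'E'
from station import env
import cv2, numpy as np
print(env.state())
for n in ("scene","side","wrist"):
    c=env.calibration(n); print(n,c)
    p,d=env.capture(n); cv2.imwrite(f"pics/{n}0.png",p[:,:,::-1]); np.save(f"pics/{n}0.npy",d); 
    print((d>0).mean())
E
```

```text
pics
{'t': 0.0, 'joint_pos': array([-8.27147110e-06,  2.13336200e-01, -3.50652217e-02,  1.32350471e+00,
       -1.83136992e-05,  1.57079326e+00]), 'joint_velocities': array([-0.00025462, -0.0023096 , -0.0006987 , -0.00022191,  0.00236357,
       -0.00189873]), 'effort': array([-1.43474466e-03, -6.86183596e+01,  4.87125492e+01,  1.75234705e-02,
       -1.83502889e-04, -7.31988712e-05]), 'tool_pos': array([ 4.99653595e-01, -9.91267374e-06,  2.30823707e-01]), 'eef_rot': array([ 7.06714299e-01, -4.63652723e-06,  7.07499046e-01, -8.30876238e-06]), 'wrist_force': array([ 0.59511239, -0.06543298, -0.49168435]), 'torque': array([-0.00983232, -0.01807358,  0.01522665]), 'gripper_width': 0.08569060627173326}
scene {'camera_matrix': array([[544.69488338,   0.        , 311.89911396],
       [  0.        , 544.69488338, 240.06355767],
       [  0.        ,   0.        ,   1.        ]]), 'k1': -0.03595589058363223, 'R': array([[ 0.66532996, -0.74628167,  0.01999267],
       [-0.39907149, -0.37816046, -0.8353063 ],
       [ 0.63093422,  0.5477758 , -0.54942123]]), 't': array([-0.40824849,  0.333563
[... 222 characters left out ...]
28607454986444, 'R': array([[ 0.91195639, -0.41008466,  0.0128882 ],
       [-0.26204443, -0.60633687, -0.7507918 ],
       [ 0.31570279,  0.6813121 , -0.66041318]]), 't': array([-0.52402793,  0.22649987,  1.53673689])}
0.9960091145833333
wrist {'camera_matrix': array([[350.72926562,   0.        , 314.36857782],
       [  0.        , 350.72926562, 239.30612998],
       [  0.        ,   0.        ,   1.        ]]), 'k1': -0.011320743608391345, 'R': array([[ 9.99999197e-01, -1.10311142e-03, -6.23199257e-04],
       [-8.68331698e-04, -9.54904559e-01,  2.96911652e-01],
       [-9.22622445e-04, -2.96910873e-01, -9.54904750e-01]]), 't': array([-0.49819321, -0.03782956,  0.37970134])}
0.99591796875
```

View pics/scene0.png

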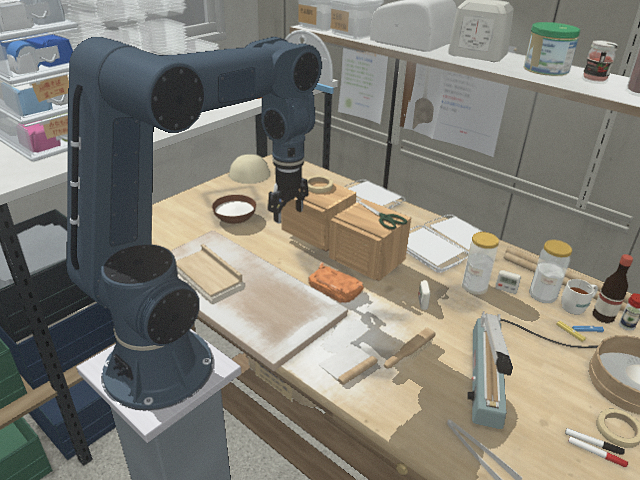

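View pics/side0.png

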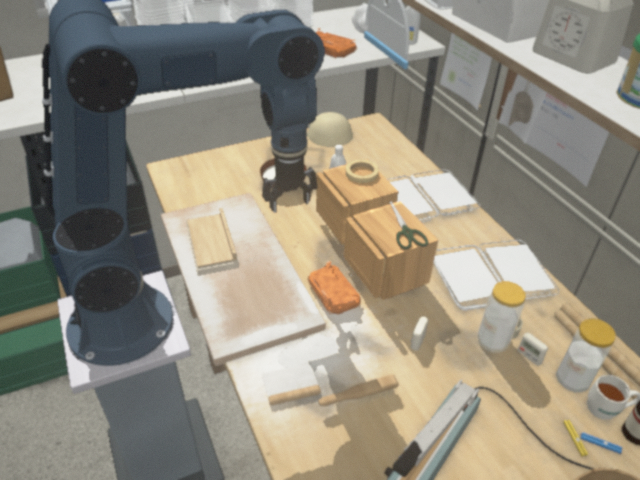

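View pics/wrist0.png

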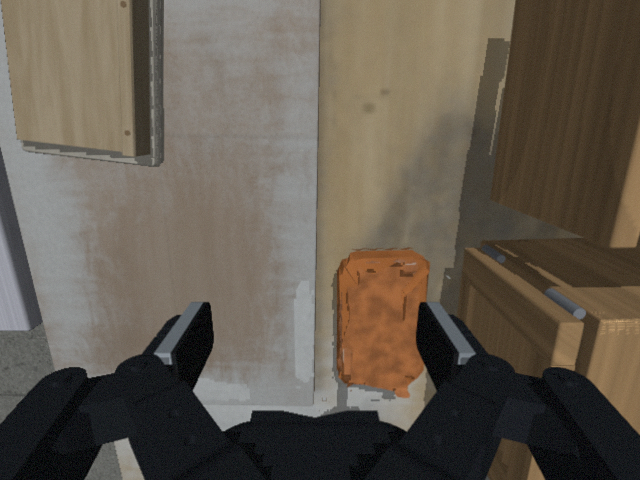

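```bash
cat > h.py <<'E'
import numpy as np, cv2
def rays(c,uv):
    K=np.asarray(c["camera_matrix"]); k=c["k1"]
    uv=np.atleast_2d(uv).astype(float)
    return cv2.undistortPoints(uv[:,None],K,np.array([k,0,0,0,0.]))[:,0]
def cloud(c,d):
    v,u=np.mgrid[:480,:640]
    s=rays(c,np.c_[u.ravel(),v.ravel()])
    z=d.ravel(); X=np.c_[s*z[:,None],z]
    W=(X-c["t"])@c["R"]
    W[z<=0]=np.nan
    return W.reshape(480,640,3)
def plane(c,uv,h):
    s=rays(c,uv); D=np.c_[s,np.ones(len(s))]@c["R"]; o=-c["R"].T@c["t"]
    return o+D*((h-o[2])/D[:,2])[:,None]
E
python3 - <<'E'
from station import env
from h import *
for n in ("scene","side","wrist"):
    c=env.calibration(n); W=cloud(c,np.load(f"pics/{n}0.npy")); np.save(f"pics/{n}0W.npy",W)
    p=cv2.imread(f"pics/{n}0.png"); 
    hsv=cv2.cvtColor(p,cv2.COLOR_BGR2HSV)
    print(n)
    x,y,z=W[...,0],W[...,1],W[...,2]
    roi=(x>.4)&(x<1.0)&(y>-.6)&(y<.6)
    # tops
    m=roi&(abs(z-.187)<.006)&(x>.58)
    nn,lab,st,_=cv2.connectedComponentsWithStats(m.astype(np.uint8))
    for i in range(1,nn):
        if st[i,4]>150:
            P=W[lab==i][:,:2].astype(np.float32); r=cv2.minAreaRect(P); print('top',st[i],r, cv2.boxPoints(r).round(3).tolist(), np.median(W[lab==i][:,2]))
    m=(hsv[...,0]<14)&(hsv[...,1]>170)&(hsv[...,2]>120)&(x>.4)&(x<.75)&(abs(y)<.4)&(z<.08)
    P=W[m]; print('tray',m.sum(),P.min(0),P.max(0),np.median(P,0)); r=cv2.minAreaRect(P[:,:2].astype(np.float32)); print(r)
    t=roi&(abs(z)<.004); print('table z',np.nanmedian(z[roi&(abs(z)<.01)]))
E
```

```text
scene
top [303 184  53  29 760] ((0.7558026313781738, 0.07217662036418915), (0.19144190847873688, 0.1321972906589508), 1.0669502019882202) [[0.6589999794960022, 0.13600000739097595], [0.6610000133514404, 0.004000000189989805], [0.8529999852180481, 0.00800000037997961], [0.8500000238418579, 0.14000000059604645]] 0.18465806734934065
top [ 330  199   81   44 1563] ((0.7420272827148438, -0.13045638799667358), (0.19182351231575012, 0.2068728804588318), 2.1570284366607666) [[0.6420000195503235, -0.03099999949336052], [0.6499999761581421, -0.2370000034570694], [0.8420000076293945, -0.23000000417232513], [0.8339999914169312, -0.023000000044703484]] 0.1849963479240989
top [472 232  27  16 297] ((0.8875628113746643, -0.45391911268234253), (0.0853581428527832, 0.0776933953166008), 25.74893569946289) [[0.8320000171661377, -0.43700000643730164], [0.8659999966621399, -0.5070000290870667], [0.9430000185966492, -0.4699999988079071], [0.9089999794960022, -0.4000000059604645]] 0.1847000580556598Traceback (most recent call last):
  File "<stdin>", line 17, in <module>
    return umr_minimum(a, axis, None, out, keepdims, initial, where)
ValueError: zero-size array to reduction operation minimum which has no identity
```

Run:
```python
from station import env
from h import *
p=cv2.imread("pics/scene0.png"); print(cv2.cvtColor(p,cv2.COLOR_BGR2HSV)[275:290:5,320:350:10].tolist())
S=700 # px/m ; x .3-.95 up, y .45..-.55 left to right
img=np.zeros((560,800,3),np.uint8); H=np.full((560,800),-1.)
for n in ("side","scene","wrist"):
    c=env.calibration(n); W=cloud(c,np.load(f"pics/{n}0.npy")); p=cv2.imread(f"pics/{n}0.png"); hsv=cv2.cvtColor(p,cv2.COLOR_BGR2HSV)
    x,y,z=[W[...,i] for i in range(3)]
    m=(hsv[...,0]<14)&(hsv[...,1]>150)&(hsv[...,2]>90)&(x>.45)&(x<.7)&(abs(y)<.4)&(z<.08)&(z>.025)
    P=W[m]
    if len(P): print(n,'tray',m.sum(),np.percentile(P,1,axis=0),np.percentile(P,99,axis=0)); print(cv2.minAreaRect(P[:,:2].astype(np.float32)))
    r=(950-1000*x)*S/1000; q=(450-1000*y)*S/1000
    ok=(r>=0)&(r<559)&(q>=0)&(q<799)&(z<.215)&(z>-.02)
    for a,b,h,col in zip(r[ok].astype(int),q[ok].astype(int),z[ok],p[ok]):
        if h>H[a,b]-.003: H[a,b]=h; img[a:a+2,b:b+2]=col
for X in np.arange(.4,.95,.1): cv2.line(img,(0,int((.95-X)*S)),(799,int((.95-X)*S)),(0,255,0),1)
for Y in np.arange(-.6,.45,.1): cv2.line(img,(int((.45-Y)*S),0),(int((.45-Y)*S),559),(0,0,255) if abs(Y)<.01 else (255,255,0),1)
cv2.imwrite("pics/top0.png",img)
```

```text
[[[13, 133, 227], [11, 135, 206], [12, 137, 219]], [[11, 116, 189], [11, 137, 216], [12, 134, 220]], [[12, 137, 156], [12, 118, 204], [12, 137, 212]]]
side tray 152 [ 0.52671058 -0.20783365  0.02689129] [ 0.6176932  -0.06062118  0.0448449 ]
((0.5721833109855652, -0.13454151153564453), (0.09062109142541885, 0.15113790333271027), 1.7059509754180908)
wrist tray 9172 [ 0.52672309 -0.20455205  0.02633463] [ 0.61649783 -0.04947249  0.04851672]
((0.5722402334213257, -0.12977997958660126), (0.09881773591041565, 0.16371290385723114), 1.9940541982650757)
```

View pics/top0.png

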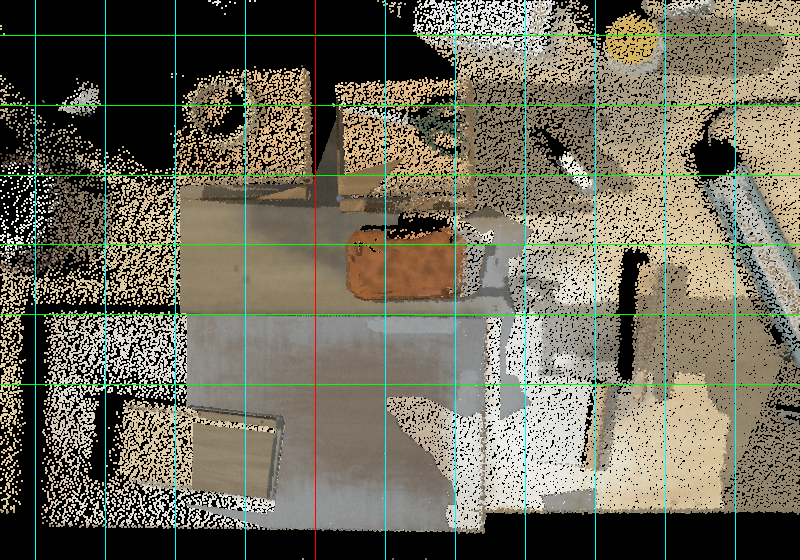

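Run:
```python
from station import env
from h import *
for n in ("side","scene","wrist"):
    W=np.load(f"pics/{n}0W.npy") if n=="scene" else cloud(env.calibration(n),np.load(f"pics/{n}0.npy"))
    x,y,z=[W[...,i] for i in range(3)]
    m=(x>.615)&(x<.68)&(z>.06)&(z<.178)&(y>-.26)&(y<-.04)
    P=W[m]; print(n,m.sum())
    if m.sum()>30:
        for y0 in np.arange(-.25,-.03,.03):
            q=P[(P[:,1]>y0)&(P[:,1]<y0+.03)]; 
            if len(q)>5: print(round(y0+.015,3),len(q),np.percentile(q[:,0],[5,50,95]).round(4))
    # top: height band, x,y extents
    m=(z>.178)&(z<.19)&(x>.61)&(x<.9)&(y>-.3)&(y<-.01)
    P=W[m]
    if len(P)>20:
        for x0 in np.arange(.62,.85,.02):
            q=P[(P[:,0]>x0)&(P[:,0]<x0+.02)]
            if len(q)>5: print('top x',round(x0+.01,3),len(q),np.percentile(q[:,1],[2,98]).round(4))
        for y0 in np.arange(-.25,-.02,.03):
            q=P[(P[:,1]>y0)&(P[:,1]<y0+.03)]
            if len(q)>5: print('top y',round(y0+.015,3),len(q),np.percentile(q[:,0],[1,99]).round(4))
    # obstacles
    m=(z>.015)&(x>.35)&(x<.78)&(y<-.25)&(y>-.55)&(z<.1)
    mm,lab,st,_=cv2.connectedComponentsWithStats(m.astype(np.uint8))
    for i in range(1,mm):
        if st[i,4]>40: q=W[lab==i]; print('obs',st[i,4],np.percentile(q,1,axis=0).round(3),np.percentile(q,99,axis=0).round(3))
    m=(z>.02)&(x>.45)&(x<.66)&(y<.6)&(y>.15)&(z<.1)
    if m.sum()>20: q=W[m]; print('left',m.sum(),np.percentile(q,1,axis=0).round(3),np.percentile(q,99,axis=0).round(3))
```

```text
side 1343
-0.235 134 [0.654  0.663  0.6787]
-0.205 274 [0.6533 0.6555 0.6795]
-0.175 157 [0.6534 0.6585 0.6631]
-0.145 200 [0.6524 0.6579 0.6632]
-0.115 184 [0.6517 0.6573 0.6629]
-0.085 180 [0.6506 0.6561 0.6623]
-0.055 214 [0.6487 0.6516 0.6606]
top x 0.65 197 [-0.2186 -0.0411]
top x 0.67 265 [-0.223  -0.0386]
top x 0.69 343 [-0.2244 -0.0382]
top x 0.71 331 [-0.2231 -0.0369]
top x 0.73 290 [-0.2225 -0.0365]
top x 0.75 277 [-0.2221 -0.0348]
top x 0.77 216 [-0.2217 -0.0343]
top x 0.79 184 [-0.2205 -0.031 ]
top x 0.81 232 [-0.22   -0.0335]
top x 0.83 235 [-0.2204 -0.0361]
top y -0.235 105 [0.6575 0.8316]
top y -0.205 402 [0.6542 0.8345]
top y -0.175 353 [0.6534 0.8341]
top y -0.145 371 [0.6525 0.8349]
top y -0.115 414 [0.6513 0.8324]
top y -0.085 413 [0.6504 0.8308]
top y -0.055 403 [0.6501 0.8288]
top y -0.025 109 [0.6517 0.8285]
obs 319 [ 0.675 -0.402  0.017] [ 0.729 -0.352  0.069]
obs 1031 [ 0.38  -0.493  0.017] [ 0.57  -0.454  0.051]
obs 168 [ 0.352 -0.422  0.015] [ 0.402 -0.394  0.026]
left 1007 [0.451 0.154 0.024] [0.635 0.504 0.06 ]
scene 1581
-0.235 137 [0.6509 0.6631 0.6796]

[... 942 characters left out ...]
 -0.396  0.026]
left 1153 [0.451 0.153 0.023] [0.658 0.5   0.059]
wrist 7505
-0.205 390 [0.6529 0.6538 0.6593]
-0.175 602 [0.6523 0.6534 0.6611]
-0.145 225 [0.6518 0.6524 0.6531]
-0.115 710 [0.6537 0.657  0.6599]
-0.085 2263 [0.6505 0.6555 0.6595]
-0.055 3313 [0.6492 0.65   0.6741]
top x 0.65 1485 [-0.1662 -0.0367]
top x 0.67 1637 [-0.1608 -0.0342]
top x 0.69 2507 [-0.0936 -0.0338]
top x 0.71 1204 [-0.1149 -0.0505]
top x 0.73 26 [-0.1234 -0.1134]
top y -0.175 168 [0.6522 0.6649]
top y -0.145 229 [0.6518 0.6608]
top y -0.115 354 [0.7011 0.7221]
top y -0.085 1670 [0.6589 0.7138]
top y -0.055 3506 [0.6491 0.7047]
top y -0.025 932 [0.6492 0.7   ]
left 2636 [0.45  0.15  0.028] [0.503 0.182 0.032]
```

Run:
```python
import cv2
p=cv2.imread("pics/scene0.png")[170:330,260:460]; cv2.imwrite("pics/s0crop.png",cv2.resize(p,None,fx=4,fy=3.75,interpolation=cv2.INTER_CUBIC))
p=cv2.imread("pics/wrist0.png")[200:480,300:640]; cv2.imwrite("pics/w0crop.png",cv2.resize(p,None,fx=2,fy=2,interpolation=cv2.INTER_CUBIC))
```

```text
(no output)
```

View pics/s0crop.png

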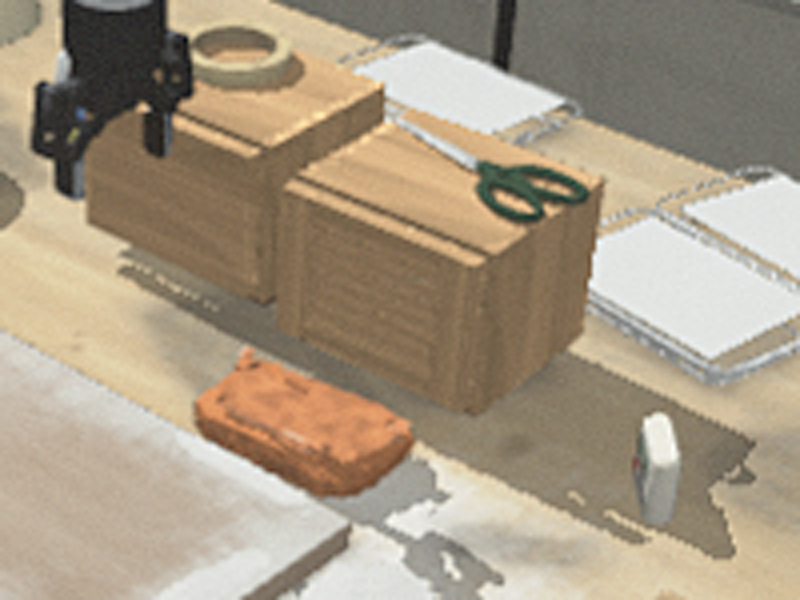

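View pics/w0crop.png

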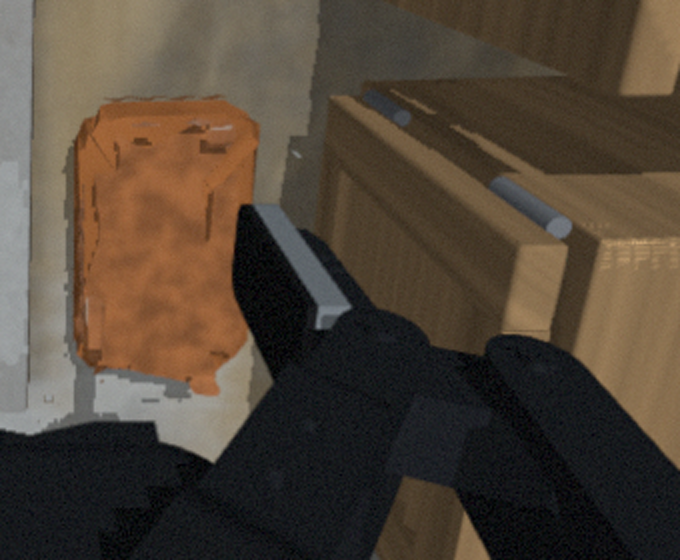

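>>> step_arm([
  [0.42, [0, -5, 1.4], [0, 0, 0]],
  [0.42, [0, -5, 1.4], [0, 0, 0]],
  [0.42, [0, -5, 1.4], [0, 0, 0]],
  [0.42, [0, -5, 1.4], [0, 0, 0]],
  [0.42, [0, -5, 1.4], [0, 0, 0]],
  [0.42, [0, 0, 0], [0, 0, 0]],
])

```text
t: 0.9
tool_pos: [0.5714, -0.257, 0.2288]
eef_rot: [0.706, -0.001, 0.708, 0.001]
wrist_force: [0.8, 1.1, 0.2]
gripper_width: 0.0499
```

>>> step_arm([
  [0.42, [5, 0, 0], [0, 0, 0]],
  [0.42, [5, 0, 0], [0, 0, 0]],
  [0.42, [5, 0, 0], [0, 0, 0]],
  [0.42, [4, 0, 0], [0, 0, 0]],
  [0.42, [1.5, 0, 0], [0, 0, 0]],
  [0.42, [0, 0, 0], [0, 0, 0]],
])

```text
t: 1.65
tool_pos: [0.5708, -0.2543, 0.0189]
eef_rot: [0.706, -0.001, 0.708, 0.002]
wrist_force: [0.3, 0.8, 0.4]
gripper_width: 0.0493
```

Run:
```python
from station import env
import cv2
for n in ("scene","wrist"):
    p,d=env.capture(n); cv2.imwrite(f"pics/{n}1.png",p[:,:,::-1])
print(env.state()["tool_pos"])
```

```text
[ 0.57177754 -0.2549325   0.02035105]
```

View pics/wrist1.png

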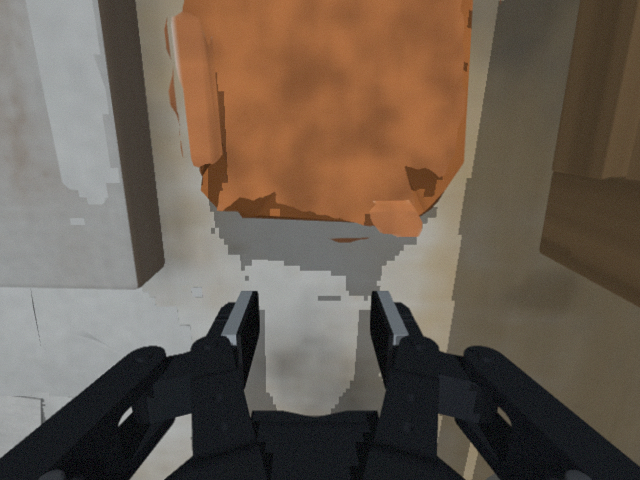

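>>> step_arm([
  [0.42, [0.7, 0.5, 0], [0, 0, 0]],
  [0.42, [0, 1, 0], [0, 0, 0]],
  [0.42, [0, 1, 0], [0, 0, 0]],
  [0.42, [0, 1.5, 0], [0, 0, 0]],
  [0.42, [0, 1.5, 0], [0, 0, 0]],
  [0.42, [0, 1.5, 0], [0, 0, 0]],
  [0.42, [0, 1.5, 0], [0, 0, 0]],
  [0.42, [0, 1.5, 0], [0, 0, 0]],
  [0.42, [0, 1.5, 0], [0, 0, 0]],
])

```text
t: 2.88
tool_pos: [0.5733, -0.1325, 0.0163]
eef_rot: [0.709, -0.002, 0.705, 0.001]
wrist_force: [0.6, -0.6, 0.4]
gripper_width: 0.0492
```

Run:
```python
from station import env
import cv2
for n in ("side","wrist"):
    p,d=env.capture(n); cv2.imwrite(f"pics/{n}2.png",p[:,:,::-1])
print(env.state()["tool_pos"],env.state()["wrist_force"])
```

```text
[ 0.57327599 -0.13192702  0.01633224] [-0.09521665 -1.02341711 -0.05792372]
```

View pics/wrist2.png

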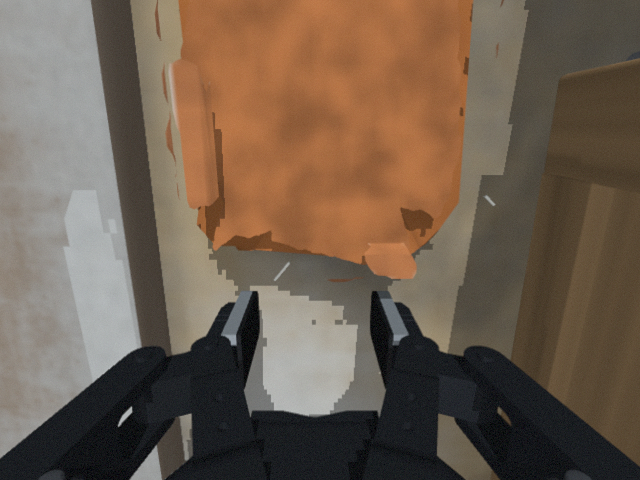

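>>> step_arm([
  [0.42, [0, 1.5, 0], [0, 0, 0]],
  [0.42, [0, 1.5, 0], [0, 0, 0]],
  [0.42, [0, 1.5, 0], [0, 0, 0]],
  [0.42, [0, 1.5, 0], [0, 0, 0]],
  [0.42, [0, 1.5, 0], [0, 0, 0]],
  [0.42, [0, 1.5, 0], [0, 0, 0]],
  [0.42, [0, 1.5, 0], [0, 0, 0]],
  [0.42, [0, 1.5, 0], [0, 0, 0]],
  [0.42, [0, 1.5, 0], [0, 0, 0]],
  [0.42, [0, 1.5, 0], [0, 0, 0]],
  [0.42, [0, 1, 0], [0, 0, 0]],
  [0.42, [0, 0.5, 0], [0, 0, 0]],
])

```text
t: 4.47
tool_pos: [0.5726, 0.0443, 0.0162]
eef_rot: [0.709, -0.002, 0.705, 0.001]
wrist_force: [-0.1, -1.3, -0.1]
gripper_width: 0.0496
```

Run:
```python
from station import env
import cv2
for n in ("side","wrist"):
    p,d=env.capture(n); cv2.imwrite(f"pics/{n}3.png",p[:,:,::-1])
print(env.state()["tool_pos"],env.state()["wrist_force"])
```

```text
[0.57258783 0.04408114 0.01619016] [ 0.03865514 -0.63490292  0.22070196]
```

View pics/wrist3.png

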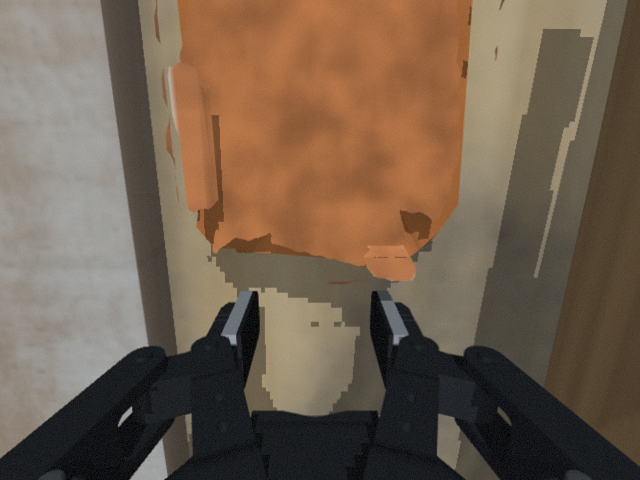

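View pics/side3.png

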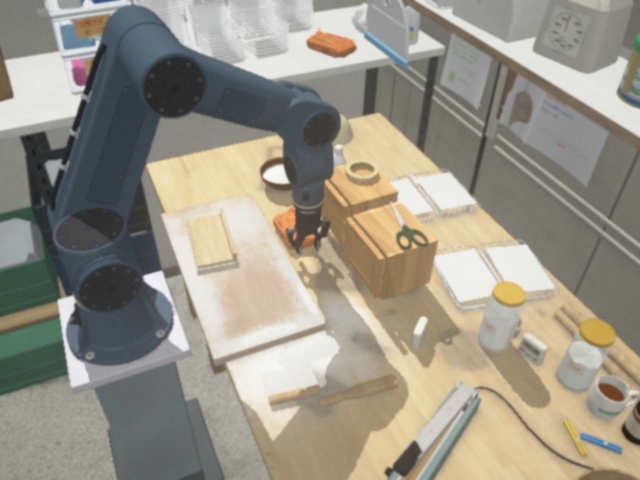

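>>> step_arm([
  [0.42, [0, -2, 0], [0, 0, 0]],
  [0.42, [0, -2, 0], [0, 0, 0]],
  [0.6, [-4, -3, 0], [0, 0, 0]],
  [0.8, [-5, -5, 0], [0, 0, 0]],
  [1, [-5, -5, 0.5], [0, 0, 0]],
  [1, [-0.5, -5, 0.5], [0, 0, 0]],
  [1, [0, -3, 0], [0, 0, 0]],
  [1, [0, 0, 0], [0, 0, 0]],
  [1, [0, 0, 0], [0, 0, 0]],
])

```text
t: 5.7
tool_pos: [0.5785, -0.2127, 0.153]
eef_rot: [0.709, 0.0, 0.705, -0.002]
wrist_force: [0.7, -0.0, -0.3]
gripper_width: -0.0001
```

Run:
```python
from station import env
from h import *
for n in ("side","wrist","scene"):
    c=env.calibration(n)
    p,d=env.capture(n); cv2.imwrite(f"pics/{n}4.png",p[:,:,::-1]); np.save(f"pics/{n}4.npy",d)
    W=cloud(c,d); np.save(f"pics/{n}4W.npy",W)
    x,y,z=[W[...,i] for i in range(3)]
    hsv=cv2.cvtColor(p,cv2.COLOR_RGB2HSV)
    m=(hsv[...,0]<14)&(hsv[...,1]>110)&(hsv[...,2]>90)&(x>.45)&(x<.65)&(abs(y)<.4)&(z<.06)&(z>.035)
    if m.sum()>50: print(n,'tray',np.percentile(W[m],[1,99],axis=0).round(3),cv2.minAreaRect(W[m][:,:2].astype(np.float32)))
    m=(z>.17)&(z<.189)&(x>.62)&(x<.7)&(y>-.3)&(y<-.02)
    P=W[m]
    for y0 in np.arange(-.22,-.03,.03):
        q=P[(P[:,1]>y0)&(P[:,1]<y0+.03)]
        if len(q)>5: print(n,'front x',round(y0+.015,3),len(q),np.percentile(q[:,0],[2]).round(4))
    print('edge y',np.percentile(P[:,1],[1,99]).round(4) if len(P) else '')
print(env.state()["tool_pos"],env.state()["wrist_force"],env.state()["gripper_width"])
```

```text
side tray [[0.527 0.072 0.035]
 [0.612 0.229 0.051]] ((0.5693511366844177, 0.14936810731887817), (0.08865780383348465, 0.16256368160247803), 1.224951148033142)
side front x -0.205 152 [0.6541]
side front x -0.175 105 [0.6533]
side front x -0.145 60 [0.6766]
side front x -0.115 49 [0.6765]
side front x -0.085 6 [0.691]
edge y [-0.2248 -0.0996]
wrist front x -0.205 9616 [0.6536]
wrist front x -0.175 10191 [0.6527]
wrist front x -0.145 10519 [0.6518]
wrist front x -0.115 10274 [0.651]
wrist front x -0.085 104 [0.6505]
edge y [-0.2215 -0.102 ]
scene tray [[0.525 0.071 0.035]
 [0.614 0.229 0.051]] ((0.568382740020752, 0.15064795315265656), (0.09268471598625183, 0.16679391264915466), 3.3908255100250244)
scene front x -0.205 101 [0.6516]
scene front x -0.115 30 [0.6472]
scene front x -0.085 86 [0.6472]
scene front x -0.055 106 [0.6454]
scene front x -0.025 13 [0.6507]
edge y [-0.2257 -0.0362]
[ 0.57889845 -0.21155438  0.15306218] [0.88894381 0.46418619 0.6457277 ] -6.186926403545534e-05
```

View pics/wrist4.png

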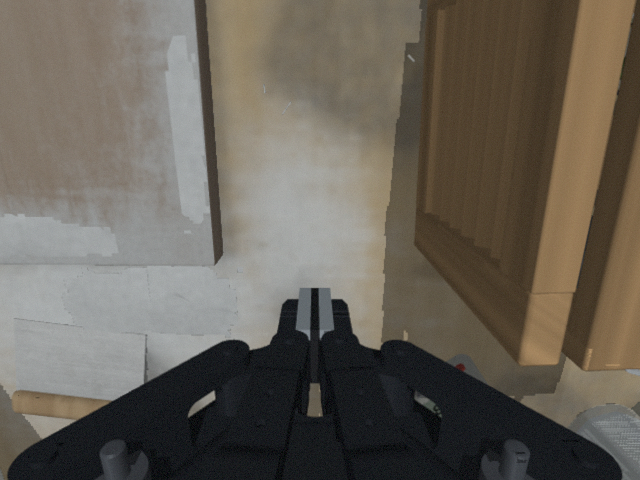

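View pics/scene4.png

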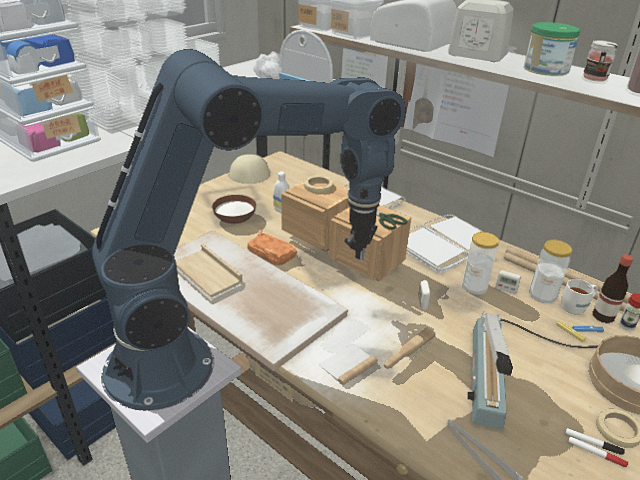

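>>> step_arm([
  [1, [-0.2, 0.4, 1.5], [-0.035, 0, 0]],
  [1, [-0.2, 0.4, 1.5], [0, 0, 0]],
  [1, [0, 0, 1.4], [0, 0, 0]],
  [1, [0, 0, 0], [0, 0, 0]],
])

```text
t: 6.35
tool_pos: [0.6238, -0.1987, 0.1573]
eef_rot: [0.708, -0.015, 0.706, 0.013]
wrist_force: [-0.3, 0.4, 0.4]
gripper_width: 0.0
```

Run:
```python
from station import env
from h import *
for n in ("side","wrist"):
    p,d=env.capture(n); cv2.imwrite(f"pics/{n}5.png",p[:,:,::-1])
print(env.state()["tool_pos"],env.state()["wrist_force"],env.state()["eef_rot"])
```

```text
[ 0.62300835 -0.19910405  0.15754795] [-0.25993728  0.12796719 -0.35919216] [ 0.70835868 -0.01449972  0.70559307  0.01249636]
```

View pics/wrist5.png

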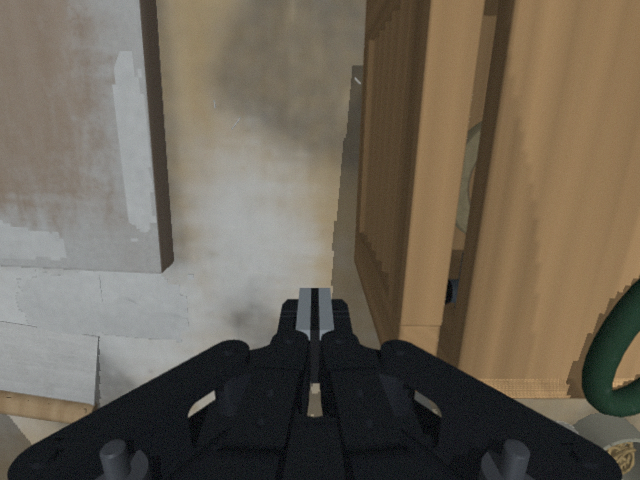

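>>> step_arm([
  [1, [0, -0.5, 0.5], [0, 0, 0]],
  [1, [0, 0, 0.5], [0, 0, 0]],
  [1, [0, 0, 0.3], [0, 0, 0]],
  [1, [0, 0, 0], [0, 0, 0]],
])

```text
t: 6.95
tool_pos: [0.6362, -0.2041, 0.1579]
eef_rot: [0.708, -0.014, 0.706, 0.012]
wrist_force: [0.2, 0.6, -0.3]
gripper_width: -0.0003
```

>>> step_arm([
  [1, [0, 0, 0.3], [0, 0, 0]],
  [1, [0, 0, 0], [0, 0, 0]],
])

```text
t: 7.2
tool_pos: [0.6393, -0.2039, 0.1579]
eef_rot: [0.708, -0.014, 0.706, 0.012]
wrist_force: [-0.2, -0.6, -0.0]
gripper_width: 0.0005
```

>>> step_arm([
  [1, [0, 0, 0.3], [0, 0, 0]],
  [1, [0, 0, 0], [0, 0, 0]],
])

```text
t: 7.45
tool_pos: [0.6422, -0.2039, 0.158]
eef_rot: [0.708, -0.014, 0.706, 0.012]
wrist_force: [-2.2, -0.0, 1.5]
gripper_width: -0.0001
```

>>> step_arm([
  [1, [0, 0, 0.3], [0, 0, 0]],
  [1, [0, 0, 0], [0, 0, 0]],
])

```text
t: 7.7
tool_pos: [0.6448, -0.204, 0.1579]
eef_rot: [0.708, -0.014, 0.706, 0.012]
wrist_force: [-3.3, -0.5, 1.3]
gripper_width: 0.0002
```

>>> step_arm([
  [1, [0, 0, 0.2], [0, 0, 0]],
  [1, [0, 0, 0], [0, 0, 0]],
])

```text
t: 7.95
tool_pos: [0.6466, -0.2041, 0.1579]
eef_rot: [0.708, -0.014, 0.706, 0.012]
wrist_force: [-3.7, 0.0, 1.2]
gripper_width: -0.0003
```

>>> step_arm([
  [1, [0, 0, 0.2], [0, 0, 0]],
  [1, [0, 0, 0], [0, 0, 0]],
])

```text
t: 8.2
tool_pos: [0.6484, -0.2041, 0.1579]
eef_rot: [0.707, -0.014, 0.707, 0.012]
wrist_force: [-3.5, -0.5, 1.7]
gripper_width: 0.0001
```

>>> step_arm([
  [1, [0, 0, 0.2], [0, 0, 0]],
  [1, [0, 0, 0], [0, 0, 0]],
])

```text
t: 8.45
tool_pos: [0.6487, -0.2041, 0.1579]
eef_rot: [0.706, -0.014, 0.708, 0.012]
wrist_force: [-3.9, -0.8, 3.3]
gripper_width: -0.0002
```

Run:
```python
from station import env
from h import *
for n in ("side","wrist"):
    p,d=env.capture(n); cv2.imwrite(f"pics/{n}6.png",p[:,:,::-1])
p=cv2.imread("pics/side6.png")[180:320,270:470]; cv2.imwrite("pics/s6crop.png",cv2.resize(p,None,fx=4,fy=4,interpolation=cv2.INTER_CUBIC))
s=env.state();print(s)
```

```text
{'t': 8.55, 'joint_pos': array([-0.30296627,  0.62054188,  0.38898376,  1.33959025, -0.00396287,
        1.23120729]), 'joint_velocities': array([-0.00065278, -0.00045038, -0.00112817,  0.00091548,  0.00125759,
       -0.00023378]), 'effort': array([ 2.01776594e+00, -1.01321361e+02,  5.03969228e+01, -2.84909673e+00,
        8.44567269e-01,  2.74971075e-02]), 'tool_pos': array([ 0.64883456, -0.20412913,  0.15793087]), 'eef_rot': array([ 0.7064263 , -0.0142377 ,  0.70754736,  0.01165751]), 'wrist_force': array([-6.84360914, -1.35693811,  4.3814366 ]), 'torque': array([-0.16098975,  1.2820421 ,  0.06384719]), 'gripper_width': -0.0001896481258063801}
```

View pics/wrist6.png

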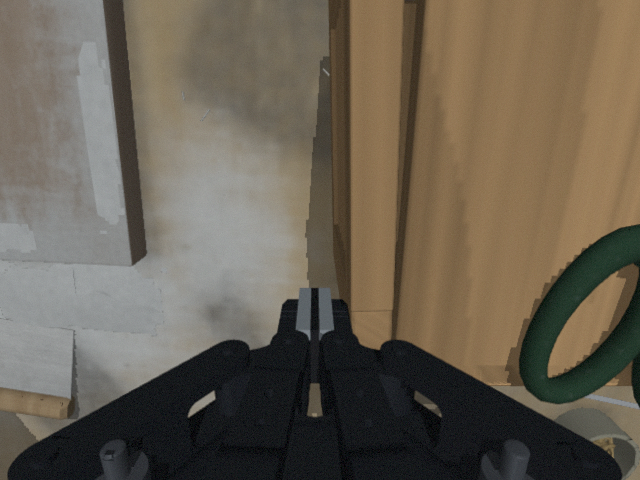

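View pics/s6crop.png

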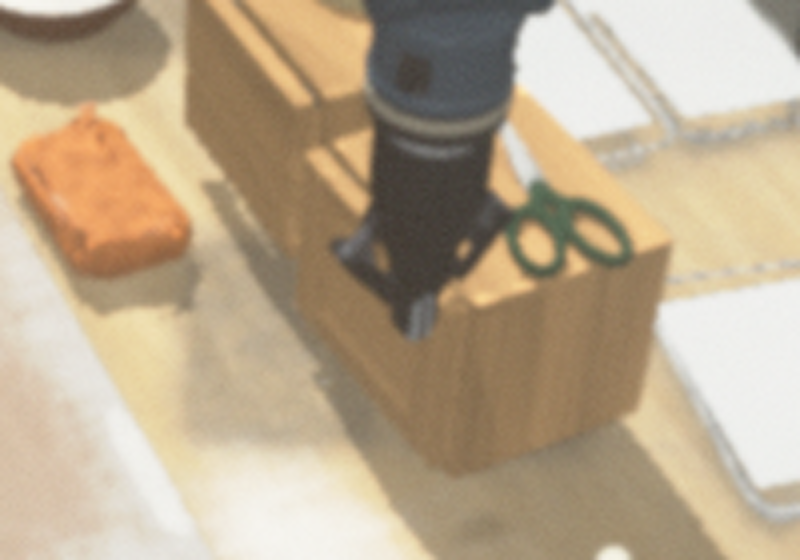

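>>> step_arm([
  [1, [0, 0, -2], [0, 0, 0]],
  [1, [0, 0, -4], [0, 0, 0]],
  [1, [0, 0, -4], [0, 0, 0]],
  [1, [0, 0, -2], [0, 0, 0]],
  [1, [0, 0, 0], [0, 0, 0]],
  [1, [0, 0, 0], [0, 0, 0]],
  [1, [0, 0, 0], [0, 0, 0]],
  [1, [0, 0, 0], [0, 0, 0]],
  [1, [0, 0, 0], [0, 0, 0]],
  [1, [0, 0, 0], [0, 0, 0]],
  [1, [0, 0, 0], [0, 0, 0]],
  [1, [0, 0, 0], [0, 0, 0]],
])

```text
t: 10.05
tool_pos: [0.5307, -0.2074, 0.1573]
eef_rot: [0.708, -0.015, 0.705, 0.013]
wrist_force: [0.2, 0.7, 0.2]
gripper_width: 0.0002
```

Run:
```python
from station import env
from h import *
for n in ("side","wrist","scene"):
    c=env.calibration(n)
    p,d=env.capture(n); cv2.imwrite(f"pics/{n}7.png",p[:,:,::-1])
    W=cloud(c,d); x,y,z=[W[...,i] for i in range(3)]
    m=(z>.17)&(z<.187)&(x>.56)&(x<.7)&(y>-.3)&(y<-.02)
    P=W[m]
    for y0 in np.arange(-.24,-.03,.03):
        q=P[(P[:,1]>y0)&(P[:,1]<y0+.03)]
        if len(q)>5: print(n,'front x',round(y0+.015,3),len(q),np.percentile(q[:,0],[2]).round(4))
s=env.state();print(s["tool_pos"],s["wrist_force"],s["t"])
```

```text
side front x -0.225 67 [0.5984]
side front x -0.195 129 [0.5953]
side front x -0.165 81 [0.606]
side front x -0.135 74 [0.6231]
side front x -0.105 90 [0.63]
side front x -0.075 65 [0.6452]
side front x -0.045 50 [0.674]
wrist front x -0.225 68 [0.6002]
wrist front x -0.195 4638 [0.5944]
wrist front x -0.165 5947 [0.6036]
wrist front x -0.135 6458 [0.6129]
wrist front x -0.105 2292 [0.6221]
scene front x -0.225 53 [0.5976]
scene front x -0.195 94 [0.5942]
scene front x -0.165 49 [0.6731]
scene front x -0.135 8 [0.6794]
scene front x -0.075 24 [0.63]
scene front x -0.045 48 [0.6412]
[ 0.53068246 -0.20743669  0.15730107] [ 0.5493004  -0.24615638  0.02979155] 10.2
```

View pics/wrist7.png

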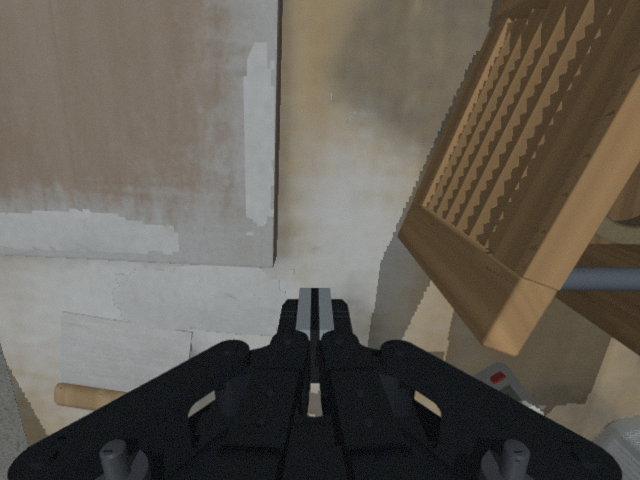

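View pics/side7.png

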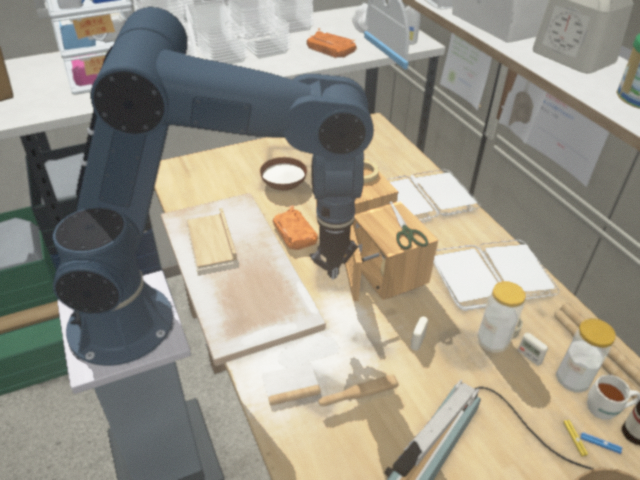

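Run:
```python
from station import env
from h import *
for n in ("wrist","side","scene"):
    c=env.calibration(n)
    p,d=env.capture(n); W=cloud(c,d)
    hsv=cv2.cvtColor(p,cv2.COLOR_RGB2HSV)
    x,y,z=[W[...,i] for i in range(3)]
    m=(x>.59)&(x<.72)&(y>-.25)&(y<-.03)&(z>.03)&(z<.18)&(((hsv[...,0]>90)&(hsv[...,0]<140)))
    P=W[m]; print(n,len(P)); 
    if len(P)>10: print(np.percentile(P,[2,50,98],axis=0).round(3))
    if n=="wrist":
        for u,v in [(570,278),(600,280),(630,280),(525,330),(500,345),(555,292)]: print(u,v,W[v,u].round(4))
    if n=="side":
        cv2.imwrite("pics/s8crop.png",cv2.resize(p[200:310,310:450,::-1],None,fx=5,fy=5,interpolation=cv2.INTER_CUBIC))
```

```text
wrist 1591
[[ 0.633 -0.191  0.162]
 [ 0.649 -0.185  0.167]
 [ 0.664 -0.182  0.169]]
570 278 [ 0.6343 -0.1855  0.1674]
600 280 [ 0.6465 -0.1856  0.1681]
630 280 [ 0.6598 -0.1854  0.1675]
525 330 [ 0.6092 -0.2007  0.1837]
500 345 [ 0.6007 -0.2074  0.184 ]
555 292 [ 0.6165 -0.1843  0.184 ]
side 0
scene 34
[[ 0.64  -0.2    0.156]
 [ 0.678 -0.19   0.164]
 [ 0.692 -0.174  0.171]]
```

View pics/s8crop.png

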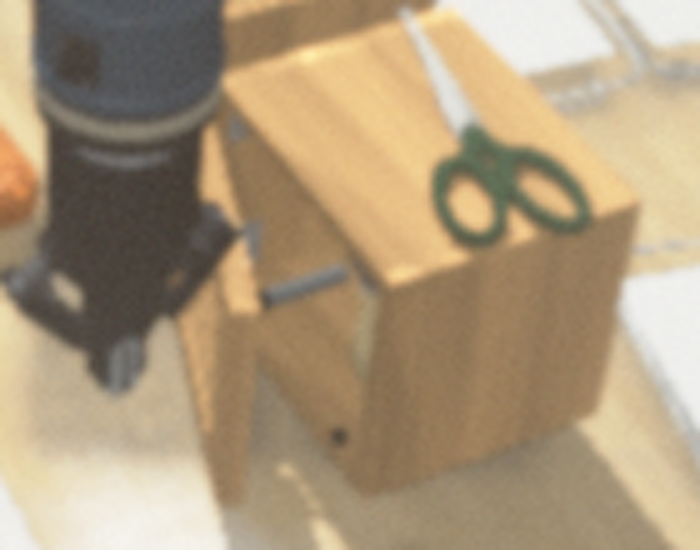

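>>> step_arm([
  [1, [0, -3, 0.5], [0.036, 0, 0]],
  [1, [0, -3, 1.5], [0, 0, 0]],
  [1, [0, 0, 3.5], [0, 0, 0]],
  [1, [0, 0, 3.5], [0, 0, 0]],
  [1, [0, 0, 2.4], [0, 0, 0]],
  [1, [0, 0, 0], [0, 0, 0]],
])

```text
t: 11.1
tool_pos: [0.6489, -0.2691, 0.1578]
eef_rot: [0.709, -0.001, 0.705, -0.0]
wrist_force: [-0.0, 1.0, 0.5]
gripper_width: 0.0001
```

Run:
```python
from station import env
from h import *
for n in ("wrist",):
    p,d=env.capture(n); cv2.imwrite(f"pics/{n}8.png",p[:,:,::-1])
s=env.state();print(s["tool_pos"],s["wrist_force"],s["t"])
```

```text
[ 0.64812988 -0.2691927   0.15797557] [0.4467728  0.11088154 0.19898118] 11.15
```

View pics/wrist8.png

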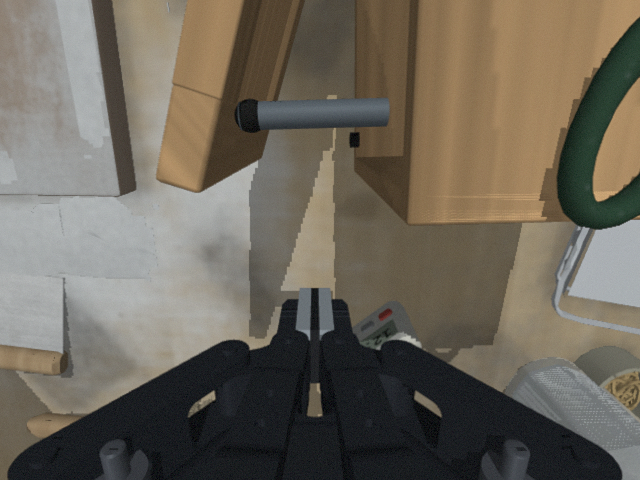

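>>> step_arm([
  [1, [0, 2.5, -0.3], [0, 0, 0]],
  [1, [0, 2, -0.2], [0, 0, 0]],
  [1, [0, 1.3, 0], [0, 0, 0]],
  [1, [0, 0, 0], [0, 0, 0]],
])

```text
t: 11.65
tool_pos: [0.6403, -0.2106, 0.1585]
eef_rot: [0.709, -0.001, 0.706, -0.001]
wrist_force: [-0.8, -0.0, -0.4]
gripper_width: -0.0003
```

Run:
```python
from station import env
from h import *
for n in ("wrist",):
    p,d=env.capture(n); cv2.imwrite(f"pics/{n}9.png",p[:,:,::-1])
s=env.state();print(s["tool_pos"],s["wrist_force"],s["t"])
```

```text
[ 0.64031968 -0.21109545  0.15845447] [-0.09256019 -0.94771049  0.19251348] 11.7
```

View pics/wrist9.png

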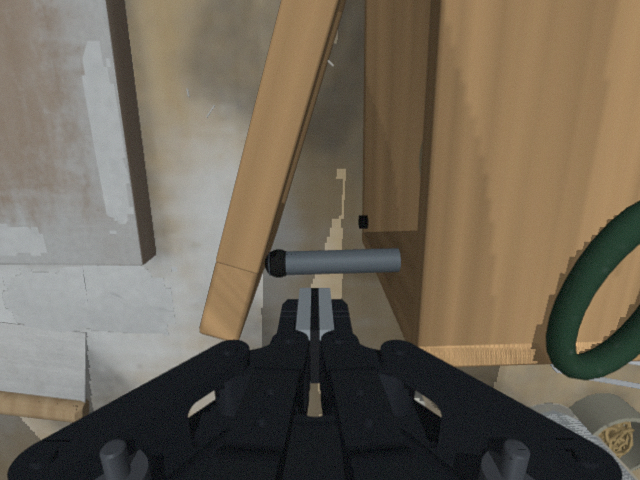

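>>> step_arm([
  [1, [0, 0, -1.4], [0, 0, 0]],
  [1, [0, 0.6, -1.6], [0, 0, 0]],
  [1, [0, 0.75, -1.55], [0, 0, 0]],
  [1, [0, 0.9, -1.45], [0, 0, 0]],
  [1, [0, 1.05, -1.4], [0, 0, 0]],
  [1, [0, 1.2, -1.25], [0, 0, 0]],
])

```text
t: 12.45
tool_pos: [0.5517, -0.1703, 0.1576]
eef_rot: [0.709, 0.0, 0.705, -0.004]
wrist_force: [1.2, -0.9, -0.3]
gripper_width: 0.0001
```

Run:
```python
from station import env
from h import *
for n in ("wrist",):
    p,d=env.capture(n); cv2.imwrite(f"pics/{n}10.png",p[:,:,::-1])
s=env.state();print(s["tool_pos"],s["wrist_force"],s["t"])
```

```text
[ 0.55052214 -0.16915029  0.15776257] [ 2.71367111 -0.29045066  0.50104019] 12.5
```

View pics/wrist10.png

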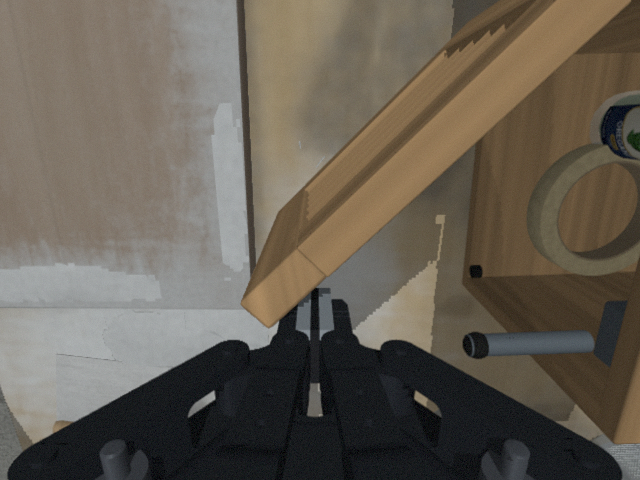

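>>> step_arm([
  [1, [0, 1.5, -0.8], [0, 0, 0]],
  [1, [0, 1.4, -1], [0, 0, 0]],
  [1, [0, 1.5, -0.85], [0, 0, 0]],
  [1, [0, 1.5, -0.7], [0, 0, 0]],
  [1, [0, 1.5, -0.55], [0, 0, 0]],
  [1, [0, 1, -0.3], [0, 0, 0]],
])

```text
t: 13.25
tool_pos: [0.5084, -0.0843, 0.1576]
eef_rot: [0.709, 0.001, 0.705, -0.005]
wrist_force: [-0.1, -0.2, 0.5]
gripper_width: -0.0
```

```bash
cat > door.py <<'E'
from station import env
from h import *
import sys
k=sys.argv[1]
for n in ("wrist","side","scene"):
    c=env.calibration(n)
    p,d=env.capture(n); cv2.imwrite(f"pics/{n}{k}.png",p[:,:,::-1])
    W=cloud(c,d); x,y,z=[W[...,i] for i in range(3)]
    hsv=cv2.cvtColor(p,cv2.COLOR_RGB2HSV)
    m=(z>.180)&(z<.188)&(x>.46)&(x<.635)&(y>-.2)&(y<.06)&(hsv[...,1]>60)&(hsv[...,0]<25)
    P=W[m]
    if len(P)>15:
        vx,vy,x0,y0=cv2.fitLine(P[:,:2].astype(np.float32),cv2.DIST_HUBER,0,.01,.01).ravel()
        print(n,len(P),'phi',np.arctan2(abs(vx),abs(vy))*(1),'slope dy/dx',vy/vx,'ext',P.min(0).round(3),P.max(0).round(3))
s=env.state();print(s["tool_pos"],s["wrist_force"],s["t"])
E
python3 door.py 11
```

```text
wrist 17510 phi 1.3550336 slope dy/dx 0.21917447 ext [ 0.481 -0.076  0.18 ] [ 0.622 -0.03   0.187]
side 93 phi 1.3167287 slope dy/dx 0.2596793 ext [ 0.48  -0.093  0.18 ] [ 0.634 -0.027  0.188]
scene 28 phi 1.4070436 slope dy/dx 0.16523238 ext [ 0.477 -0.081  0.18 ] [ 0.633 -0.042  0.188]
[ 0.50864921 -0.08481668  0.1575612 ] [ 1.04134474 -1.01382426  0.09747729] 13.4
```

View pics/wrist11.png

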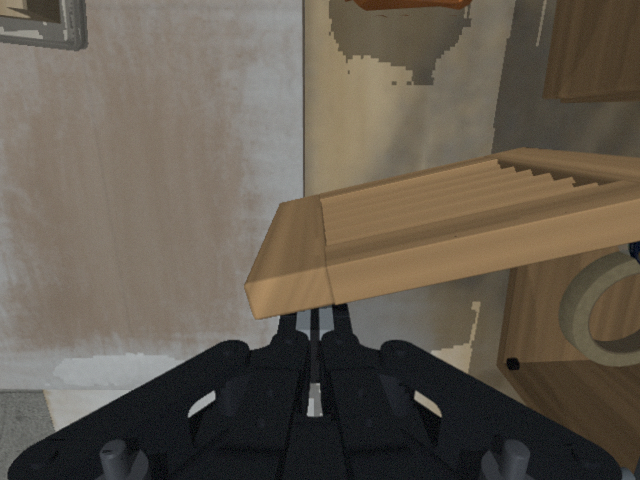

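>>> step_arm([
  [1, [0, 1, -0.1], [0, 0, 0]],
  [1, [0, 0.9, 0], [0, 0, 0]],
  [1, [0, 0.7, 0], [0, 0, 0]],
  [1, [0, 0.5, 0], [0, 0, 0]],
  [1, [0, 0, 0], [0, 0, 0]],
])

```text
t: 14.02
tool_pos: [0.5083, -0.0521, 0.1572]
eef_rot: [0.709, 0.001, 0.705, -0.005]
wrist_force: [-1.0, -0.0, -1.2]
gripper_width: -0.0
```

```bash
python3 door.py 12
```

```text
wrist 16954 phi 1.5512508 slope dy/dx 0.019548059 ext [ 0.48  -0.041  0.18 ] [ 0.628 -0.021  0.186]
side 130 phi 1.5155534 slope dy/dx 0.055299234 ext [ 0.479 -0.049  0.18 ] [ 0.635 -0.02   0.188]
scene 89 phi 1.5578935 slope dy/dx 0.012903515 ext [ 0.477 -0.061  0.18 ] [ 0.634 -0.021  0.188]
[ 0.50823031 -0.05259293  0.15718264] [-0.70927414 -0.36198995  0.18802791] 14.175
```

>>> step_arm([
  [1, [0, -1.5, 0], [0, 0, 0]],
  [1, [0, -3, 0], [0, 0, 0]],
  [1, [0, -4, 0], [0, 0, 0]],
  [1, [-3, -4, 0], [0, 0, 0]],
  [1, [-5, -3, -1], [0, 0, 0]],
  [1, [0, 0, 0], [0, 0, 0]],
  [1, [0, 0, 0], [0, 0, 0]],
  [1, [0, 0, 0], [0, 0, 0]],
])

```text
t: 15.18
tool_pos: [0.4939, -0.2178, 0.239]
eef_rot: [0.709, 0.002, 0.706, -0.006]
wrist_force: [0.6, 0.0, -0.3]
gripper_width: -0.0
```

```bash
python3 door.py 13
```

```text
side 81 phi 1.5678046 slope dy/dx 0.0029918153 ext [ 0.479 -0.046  0.18 ] [ 0.635 -0.023  0.188]
scene 168 phi 1.5634683 slope dy/dx 0.0073282113 ext [ 0.474 -0.044  0.18 ] [ 0.635 -0.021  0.188]
[ 0.49392205 -0.21737824  0.23890966] [-0.42541504  0.76998596 -0.43171218] 15.325
```

View pics/side13.png

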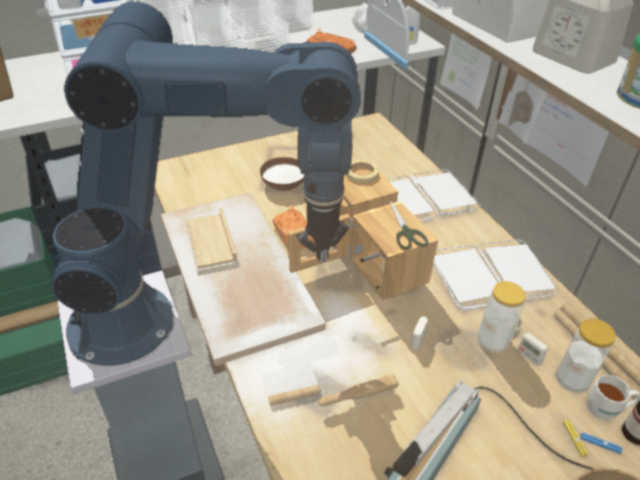

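View pics/wrist13.png

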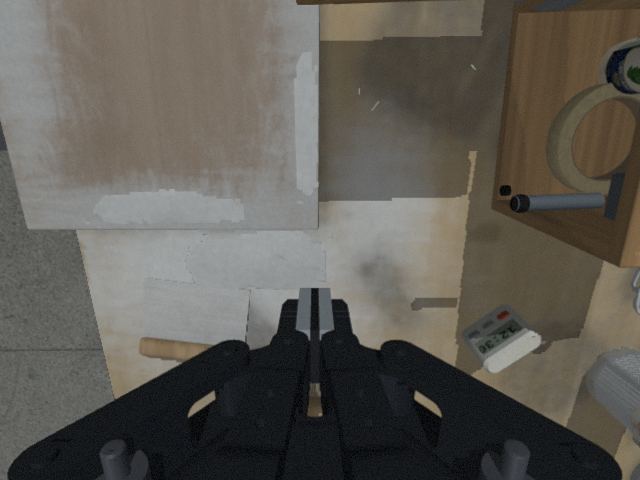

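View pics/scene13.png

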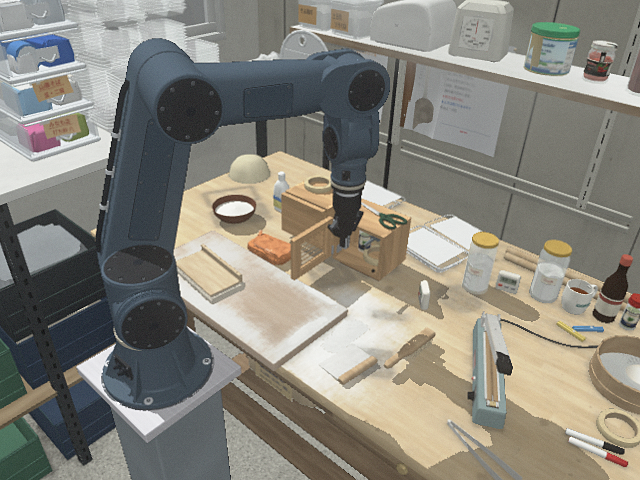

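The side and scene views show the louvred door at about 90°, the tray at about (270, 248) in the scene view well clear of it, the plain cupboard shut, and the hand free of everything.

```bash
python3 -c "
from station import env
print(env.state()['wrist_force'],env.job_done())"
```

```text
the job is handed in; nothing more can be done
[-0.42541504  0.76998596 -0.43171218] None
```

The louvred cupboard is open about square and the job is handed in, at about 15.3 s of the 64 s allowed. No verdict is reported.

- **Tray:** I slid it flat about 280 mm to the left with the fingertips. It now stands in front of the plain cupboard, its centre near (0.57, 0.15) and its near end roughly 80 mm from the open door. I saw no sign that the door touched it.
- **Catch:** I pressed the louvred door near its free edge with the shut fingers until it stopped, at about 7 N. When I took the hand back, the spring opened the door by itself to about 0.33 rad.
- **Opening:** I then pushed the door round from behind its free edge and withdrew the hand.

**Last checks:**
- **Door angle:** the final views put it at about 1.60 rad (side camera) and 1.59 rad (scene camera). Just before I withdrew the hand, the wrist camera read 1.58 and the coarser side view 1.55. In the last wrist view the door was out of frame, so that camera gave no final reading.
- **Plain cupboard and bystanders:** the plain cupboard looks shut, and the other things look where they were. I judged these by eye only and did not measure them again.
- **Robot contact:** the wrist force was within noise at hand-in, so the robot was touching nothing.

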